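# Thread the clamp bar over the guide pins of the core jig

## Robot

A 6-joint arm with a two-finger parallel gripper is mounted at the origin on the work surface. World frame = base frame: x ahead of the robot, y to its left, z up, the work surface at z = 0. Lengths are in mm, angles in degrees, forces in N, time in s.
With the tool pointing down it reaches from about 300 to 850 mm from the base axis. Payload 4.2 kg.
Tool frame: the origin (TCP) lies at the very end of the fingers, on their centre line; the grasp point (between the pads) lies 19 mm behind it (env.grasp_offset is the distance from the TCP to the grasp point, in mm); z points along the fingers, y is the line along which they close (so a half turn about z gives the same grasp; the last joint's range is limited). The gripper opens to 91 mm and grips with 3 to 60 N. Pads are 32 mm wide; open, the fingers measure 118 mm over their backs; the gripper's body (76 mm by 178 mm) begins 60 mm behind the grasp point.
Start: joints at [71.161, 18.312, 89.639, -0, 72.044, -1.146], TCP at [174.754, 547.818, 213.976] pointing down, gripper open.
Joint ranges: [-177.97, 177.97], [-48.28, 115.42], [12.27, 149.76], [-77.06, 257.06], [2.81, 150.46], [-146.56, 146.56]. Speed limits (degrees/s): [147.25, 147.25, 180, 180, 180, 180].

## Interface

Orientations are given as [roll, pitch, yaw] about the fixed x, y, z axes, in that order (R = Rz(yaw) Ry(pitch) Rx(roll)).
In Python, from workcell import env gives the robot as it stands. The module is installed in compiled form; this text tells all that it offers.
- The arm moves only by the tool send_rows, never from a script. Its argument "motion" is a list of rows, each an object of numbers: "tx", "ty", "tz": the shift along the tool's x, y, z in units of 500 mm (1.0 is 500 mm); "rx", "ry", "rz": the turn, a rotation vector about the tool's x, y, z in units of 30 degrees (1.0 is 30 degrees); "gripper": the closure, from -1 (fully open) to 1 (shut). In form: [{"tx": .., "ty": .., "tz": .., "rx": .., "ry": .., "rz": .., "gripper": ..}, ...]. A call has 1 to 12 rows; each row shifts and turns the commanded pose from where the row before left it, along the tool's axes as they then stand; what a row does not reach is not made up. A row lasts 1/8 s, in which the tool goes at most 62.5 mm and 10.7 degrees, less where a joint would pass 70% of its speed; a pose out of reach is approached as far as the arm can. A call with a number of a shift or a turn outside -1 to 1 is refused whole. A call with a gripper value outside its range is refused whole. The fingers move at their own pace and stop on an object; "grip_force" is the grip in N (left out, the last holds). Time passes only in rows, so rows that do not move let the fingers close. It gives the time, the measured TCP pose, the force, the opening and the grip force at its end, in the units of the state.
- env.state(): the state, without advancing time (a new reading comes with each control period).
- env.grab_frame(name): name is "scene" or "top" or "wrist"; returns a dict with "frame" (384x512x3 uint8, red, green, blue), "vertical_fov" (degrees; the focal length in pixels is half the picture's height over the tangent of half this angle, whatever the lens; pixels are square), "cx", "cy" (the principal point, pixels), "rvec" (rotation vector, rad) and "tvec" (3), from world to camera coordinates, as OpenCV has them; the wrist camera has in their place "T_tool_cam" (4x4, takes a point from camera to tool coordinates, whose origin is the TCP and whose axes are the flange's). Camera axes: x right, y down, z forward; pixel columns grow to the right and rows downward; lengths in mm; the calibration is good to about 2 mm. A picture is of the moment at which its call begins: read the wrist's pose just before it. There is no depth.
- env.job_done(): hands the job in; it is judged then, once.
The state is a dict: "time_s": time; "qpos": joint angles; "qvel": joint speeds; "effort": joint torques, N m; "ee_pos": TCP position; "ee_rot": TCP orientation; "force": force on the tool from outside, world axes, zero at the start; "torque": the same for the moment, N m; "gripper_width": finger opening in mm; "gripper_force": force on a finger pad.
Only numpy, scipy, OpenCV 4.12 (cv2) and the standard library are available. Lean on these libraries where they do the work, as an engineer would, in place of code of your own. Each camera call takes 0.05 s, during which the arm holds its last target. There are 200 camera calls.

## Task

Of the three flat aluminium bars on the bench, take the one with two holes set far apart near its ends, and thread it over the two guide pins of the steel jig, so that it lies flat on the core stack with a pin through each hole. Lower it into place rather than dropping it, and leave the other two bars where they lie.

Things in the scene. Friction and masses are not known exactly. Their poses are not given: they have to be found in the camera images.
- wide_bar: the bar to fit: flat bare aluminium, 160 x 52 x 10 mm, 0.15 to 0.25 kg, loose and flat on the bench; two round 30 mm through holes on its long centre line, 52 mm either side of the middle (near the ends). Origin at the centre of its underside, x along its length, y across, z up. Either end may go on either pin. Grip it across its width at the middle.
- narrow_bar: a bystander to leave alone: loose aluminium bar of the same outline (160 x 52 x 10 mm), with two 30 mm holes close together, 22 mm either side of the middle; does not fit the pins; origin at the centre of its underside, x along its length, z up
- single_bar: a bystander to leave alone: loose aluminium bar of the same outline (160 x 52 x 10 mm), with a single 30 mm hole in the middle; origin at the centre of its underside, x along its length, z up
- jig: fixed steel jig: base 200 x 110 x 12 mm; on it a core stack 140 x 36 mm, its flat top 36 mm above the bench. From that top rise two upright pins 10 mm thick, 45 mm tall (tips 81 mm above the bench), the upper 15 mm tapered to 4 mm; they stand on the long centre line 52 mm either side of the middle. Origin under the base's centre at bench height, x along the line of the pins, z up.

How it is judged:
By the outcome, as a careful person would: the job done as asked, in the order asked, and still so for the second after the job is handed in, with the robot touching nothing.
It also fails if it takes over 35 s, if anything falls off the work surface, if the arm or the gripper's body presses on something with over 40 N, if the wrist force passes 120 N, or if a joint passes its speed limit or range.

## Working session

There is one attempt and no reset: what is moved stays moved. The work goes in short steps, Python scripts to look and compute and a tool call to move; the robot and the scene stay as the last step left them, time stands still between calls to the robot, and variables do not carry over. Pictures are saved under pics/ and viewed, at most 10 in all, crops included, and the job is handed in when it is done.

Besides the shell and the picture viewer there is one more tool, called by a JSON object that holds its "name" and its "arguments". send_rows: Moves the arm, as the interface text tells. Shifts and turns lie within -1 to 1; 1 stands for 500 mm of shift or 30 degrees of turn. Its arguments: {"type":"object","properties":{"motion":{"type":"array"},"grip_force":{"type":"number"}},"required":["motion"]}

```bash
mkdir -p pics; python3 - <<'E'
from workcell import env
import cv2,pickle
s=env.state();print(s)
d={}
for n in("top","scene"):
    f=env.grab_frame(n);d[n]=f
    cv2.imwrite(f"pics/{n}0.png",f["frame"][:,:,::-1]);print({k:v for k,v in f.items() if k!="frame"})
pickle.dump(d,open("f0.pkl","wb"))
E
```

```text
{'time_s': 0.0, 'qpos': array([ 7.11610972e+01,  1.83500609e+01,  8.97082705e+01,  2.89490818e-04,
        7.20433614e+01, -1.14737097e+00]), 'qvel': array([-0.02858234,  0.02022055,  0.05100021, -0.10126261,  0.10797624,
        0.10304911]), 'effort': array([-1.17989486e-03, -4.12453580e+01, -2.31980145e+01,  7.27192755e-02,
        4.55754565e-02, -1.29689079e-04]), 'ee_pos': array([174.58127221, 547.30882971, 213.12349231]), 'ee_rot': array([-1.79898333e+02, -2.31147796e-03,  1.62308377e+02]), 'force': array([-1.32759323, -0.41561839,  0.75877633]), 'torque': array([ 0.03282612, -0.012512  , -0.01294282]), 'gripper_force': 0.0, 'gripper_width': 91.10847157395366}
{'vertical_fov': 52.963285442938414, 'cx': 257.9680265233899, 'cy': 189.70064332000123, 'rvec': array([ 2.15456824, -2.13482429,  0.20638204]), 'tvec': array([ 36.85751354, 522.47383567, 766.60544828])}
{'vertical_fov': 50.91578521166049, 'cx': 258.7988030705776, 'cy': 192.5487244302945, 'rvec': array([ 2.47149517,  0.91273771, -0.26364726]), 'tvec': array([-425.25287475, -233.6423083 , 1064.00203073])}
```

View pics/top0.png

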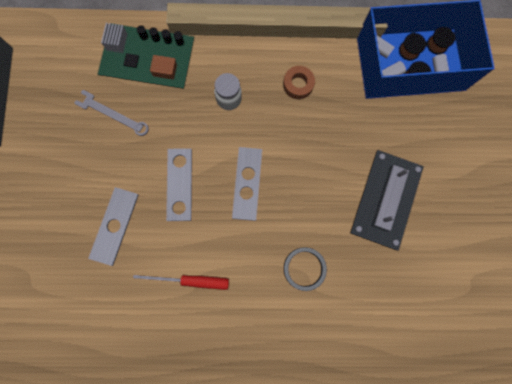

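View pics/scene0.png

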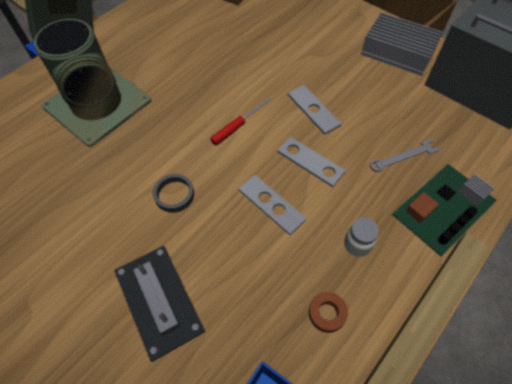

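The top view shows the wide bar at about (179,184), with holes at (179,160) and (179,207). The jig is at about (388,200), with pins near (401,174) and (390,223). The narrow bar is at (248,184) and the single bar at (114,226).

```bash
cat > h.py <<'E'
import numpy as np,cv2
def cam(f,s=None):
    h=f["frame"].shape[0];F=h/2/np.tan(np.radians(f["vertical_fov"])/2)
    K=np.array([[F,0,f["cx"]],[0,F,f["cy"]],[0,0,1]])
    if "rvec" in f:
        R=cv2.Rodrigues(f["rvec"])[0];return K,R.T,-R.T@f["tvec"]
    from scipy.spatial.transform import Rotation as Ro
    Rt=Ro.from_euler("xyz",s["ee_rot"],degrees=True).as_matrix();T=np.array(f["T_tool_cam"])
    return K,Rt@T[:3,:3],Rt@T[:3,3]+s["ee_pos"]
def ray(c,px,z):
    K,R,C=c;px=np.atleast_2d(px).astype(float)
    d=(R@np.linalg.inv(K)@np.c_[px,np.ones(len(px))].T).T
    return C+d*((z-C[2])/d[:,2])[:,None]
def proj(c,P):
    K,R,C=c;q=(K@R.T@(np.atleast_2d(P)-C).T).T;return q[:,:2]/q[:,2:]
def rect(c,mask,seed,z):
    "min-area rectangle on plane z of the blob with outline around the seed; centre, long-axis angle, size; hole centres"
    cs,hi=cv2.findContours(mask.astype(np.uint8),cv2.RETR_CCOMP,cv2.CHAIN_APPROX_NONE)
    i=[k for k in range(len(cs)) if hi[0][k][3]<0 and cv2.pointPolygonTest(cs[k],seed,False)>=0][0]
    P=ray(c,cs[i][:,0],z)[:,:2].astype(np.float32)
    b=cv2.boxPoints(cv2.minAreaRect(P));e=b[1]-b[0];g=b[2]-b[1]
    L=e if np.hypot(*e)>np.hypot(*g) else g
    ho=[ray(c,cs[k][:,0].mean(0),z)[0,:2].round(1) for k in range(len(cs)) if hi[0][k][3]==i and cv2.contourArea(cs[k])>20]
    return b.mean(0),np.degrees(np.arctan2(L[1],L[0]))%180,(np.hypot(*e),np.hypot(*g)),ho
E
python3 - <<'E'
from h import *
import pickle
d=pickle.load(open("f0.pkl","rb"))
for n,sb,sj in(("top",(179,184),(370,200)),("scene",(311,161),(135,290))):
    f=d[n];c=cam(f);hsv=cv2.cvtColor(f["frame"],cv2.COLOR_RGB2HSV)
    print(n,c[2],[hsv[p[1],p[0]] for p in(sb,sj,(300,350))])
    print(rect(c,(hsv[...,1]<70)&(hsv[...,2]>110),sb,9))
    m=((hsv[...,1]<80)).astype(np.uint8)
    print(rect(c,m,sj,11))
E
```

```text
top [386.73357465  60.53542721 841.89898615] [array([120,  21, 155], dtype=uint8), array([114,  20,  63], dtype=uint8), array([ 15, 108, 146], dtype=uint8)]
(array([539.31433, 214.68752], dtype=float32), np.float32(2.0629814), (np.float32(54.242523), np.float32(162.36491)), [array([487.3, 212.3]), array([591.4, 216.5])])
(array([ 510.82703, -243.49771], dtype=float32), np.float32(160.21097), (np.float32(199.75749), np.float32(110.67565)), [])
scene [ 812.44896045 -278.17646903  793.771753  ] [array([116,  13, 139], dtype=uint8), array([94, 42, 43], dtype=uint8), array([ 16, 121, 133], dtype=uint8)]
(array([539.2751 , 214.50601], dtype=float32), np.float32(2.3539996), (np.float32(54.07893), np.float32(163.3566)), [array([591. , 214.9]), array([486.2, 211.9])])
(array([ 512.24445, -246.47214], dtype=float32), np.float32(160.26767), (np.float32(199.7065), np.float32(108.448364)), [])
```

{"name": "send_rows", "arguments": {"motion": [{"rz": -0.332, "gripper": -1}, {"rz": -0.332, "gripper": -1}, {"tx": -0.07, "ty": -0.07, "gripper": -1}, {"tx": -0.07, "ty": -0.07, "gripper": -1}, {"tx": -0.07, "ty": -0.07, "gripper": -1}, {"tx": -0.07, "ty": -0.07, "gripper": -1}, {"tx": -0.07, "ty": -0.07, "gripper": -1}, {"tx": -0.07, "ty": -0.07, "gripper": -1}, {"tx": -0.07, "ty": -0.07, "gripper": -1}, {"tx": -0.07, "ty": -0.07, "gripper": -1}, {"tx": -0.07, "ty": -0.07, "gripper": -1}, {"tx": -0.07, "ty": -0.065, "gripper": -1}]}}

```text
invalid input at $.motion[0]: expected keys tx, ty, tz, rx, ry, rz, gripper
```

{"name": "send_rows", "arguments": {"motion": [{"tz": 0.04, "gripper": -1}, {"gripper": -1}, {"gripper": -1}]}}

```text
invalid input at $.motion[0]: expected keys tx, ty, tz, rx, ry, rz, gripper
```

```bash
python3 - <<'E'
from h import *
from workcell import env
import pickle
s=env.state();f=env.grab_frame("wrist");pickle.dump((s,f),open("w1.pkl","wb"))
cv2.imwrite("pics/w1.png",f["frame"][:,:,::-1]);c=cam(f,s)
print(s["ee_pos"],s["ee_rot"],c[2],proj(c,[[539.2,214.6,10],[487,212,10],[591,216,10]]))
E
```

```text
[174.59821785 547.37529731 213.20549834] [-1.79908768e+02 -1.95000243e-03  1.62307289e+02] [ 93.79745798 572.29946118 383.9011043 ] [[144.57146501 413.81520129]
 [130.86729051 393.48264121]
 [156.85144604 433.0390579 ]]
```

View pics/w1.png

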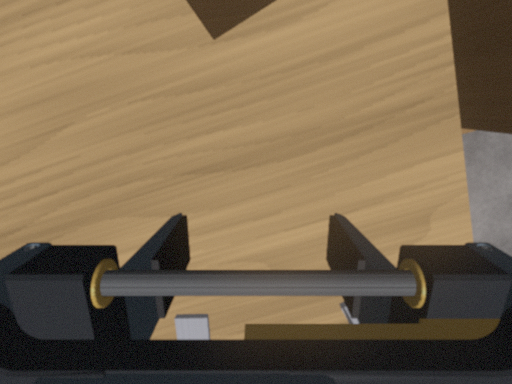

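The arm has not moved, because every row needs all seven keys. The wrist view shows only the bench, with the fingers at columns 160–350.

{"name": "send_rows", "arguments": {"motion": [{"tx": 0, "ty": 0, "tz": 0, "rx": 0, "ry": 0, "rz": -0.332, "gripper": -1}, {"tx": 0, "ty": 0, "tz": 0, "rx": 0, "ry": 0, "rz": -0.332, "gripper": -1}, {"tx": -0.07, "ty": -0.07, "tz": 0, "rx": 0, "ry": 0, "rz": 0, "gripper": -1}, {"tx": -0.07, "ty": -0.07, "tz": 0, "rx": 0, "ry": 0, "rz": 0, "gripper": -1}, {"tx": -0.07, "ty": -0.07, "tz": 0, "rx": 0, "ry": 0, "rz": 0, "gripper": -1}, {"tx": -0.07, "ty": -0.07, "tz": 0, "rx": 0, "ry": 0, "rz": 0, "gripper": -1}, {"tx": -0.07, "ty": -0.07, "tz": 0, "rx": 0, "ry": 0, "rz": 0, "gripper": -1}, {"tx": -0.07, "ty": -0.07, "tz": 0, "rx": 0, "ry": 0, "rz": 0, "gripper": -1}, {"tx": -0.07, "ty": -0.07, "tz": 0, "rx": 0, "ry": 0, "rz": 0, "gripper": -1}, {"tx": -0.07, "ty": -0.07, "tz": 0, "rx": 0, "ry": 0, "rz": 0, "gripper": -1}, {"tx": -0.07, "ty": -0.07, "tz": 0, "rx": 0, "ry": 0, "rz": 0, "gripper": -1}, {"tx": -0.07, "ty": -0.065, "tz": 0, "rx": 0, "ry": 0, "rz": 0, "gripper": -1}]}}

```text
time_s: 1.65
ee_pos: [538.9, 212.8, 213.7]
ee_rot: [180.0, -0.0, -177.8]
force: [0.7, 0.7, -0.3]
gripper_width: 91.1
gripper_force: 0.0
```

{"name": "send_rows", "arguments": {"motion": [{"tx": 0, "ty": 0, "tz": 0.08, "rx": 0, "ry": 0, "rz": 0, "gripper": -1}, {"tx": 0, "ty": 0, "tz": 0, "rx": 0, "ry": 0, "rz": 0, "gripper": -1}, {"tx": 0, "ty": 0, "tz": 0, "rx": 0, "ry": 0, "rz": 0, "gripper": -1}]}}

```text
time_s: 2.02
ee_pos: [538.1, 214.7, 174.8]
ee_rot: [180.0, 0.0, -177.7]
force: [-0.8, -0.4, -0.5]
gripper_width: 91.2
gripper_force: 0.0
```

```bash
python3 - <<'E'
from h import *
from workcell import env
import pickle
s=env.state();f=env.grab_frame("wrist");pickle.dump((s,f),open("w1.pkl","wb"))
cv2.imwrite("pics/w2.png",f["frame"][:,:,::-1]);c=cam(f,s)
print(s["time_s"],s["ee_pos"],s["ee_rot"],s["force"],c[2],proj(c,[[539.2,214.6,10],[487,212,10],[591,216,10]]))
E
```

```text
2.025 [538.13120408 214.65957046 174.80082218] [ 1.79977744e+02  4.38970291e-02 -1.77738988e+02] [-0.78201644 -0.36047199 -0.48347604] [453.21902204 210.5056767  345.42957278] [[258.42010514 178.8143675 ]
 [257.96981584 135.12409386]
 [257.89862107 218.4633556 ]]
```

View pics/w2.png

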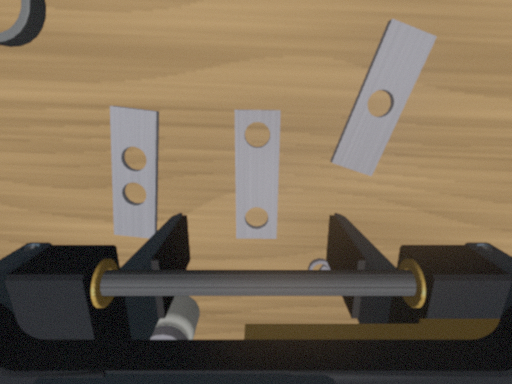

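The wrist view confirms the wide bar under the gripper, with holes at (257,134) and (256,217). That is within about 1 px of prediction, so I'm descending to grasp.

{"name": "send_rows", "arguments": {"motion": [{"tx": -0.002, "ty": 0, "tz": 0.1, "rx": 0, "ry": 0, "rz": 0, "gripper": -1}, {"tx": 0, "ty": 0, "tz": 0.1, "rx": 0, "ry": 0, "rz": 0, "gripper": -1}, {"tx": 0, "ty": 0, "tz": 0.08, "rx": 0, "ry": 0, "rz": 0, "gripper": -1}, {"tx": 0, "ty": 0, "tz": 0.04, "rx": 0, "ry": 0, "rz": 0, "gripper": -1}, {"tx": 0, "ty": 0, "tz": 0.02, "rx": 0, "ry": 0, "rz": 0, "gripper": -1}, {"tx": 0, "ty": 0, "tz": 0, "rx": 0, "ry": 0, "rz": 0, "gripper": -1}]}}

```text
time_s: 2.82
ee_pos: [539.4, 214.8, 4.6]
ee_rot: [180.0, 0.1, -177.7]
force: [-1.0, -0.2, 0.7]
gripper_width: 91.2
gripper_force: 0.0
```

{"name": "send_rows", "arguments": {"motion": [{"tx": 0, "ty": 0, "tz": 0, "rx": 0, "ry": 0, "rz": 0, "gripper": 1}, {"tx": 0, "ty": 0, "tz": 0, "rx": 0, "ry": 0, "rz": 0, "gripper": 1}, {"tx": 0, "ty": 0, "tz": 0, "rx": 0, "ry": 0, "rz": 0, "gripper": 1}, {"tx": 0, "ty": 0, "tz": 0, "rx": 0, "ry": 0, "rz": 0, "gripper": 1}, {"tx": 0, "ty": 0, "tz": 0, "rx": 0, "ry": 0, "rz": 0, "gripper": 1}, {"tx": 0, "ty": 0, "tz": 0, "rx": 0, "ry": 0, "rz": 0, "gripper": 1}, {"tx": 0, "ty": 0, "tz": 0, "rx": 0, "ry": 0, "rz": 0, "gripper": 1}, {"tx": 0, "ty": 0, "tz": 0, "rx": 0, "ry": 0, "rz": 0, "gripper": 1}], "grip_force": 35}}

```text
time_s: 3.82
ee_pos: [539.1, 214.1, 4.2]
ee_rot: [-180.0, 0.0, -177.8]
force: [1.0, -1.6, 3.6]
gripper_width: 51.5
gripper_force: 35.0
```

{"name": "send_rows", "arguments": {"motion": [{"tx": 0, "ty": 0, "tz": -0.02, "rx": 0, "ry": 0, "rz": 0, "gripper": 1}, {"tx": 0, "ty": 0, "tz": -0.04, "rx": 0, "ry": 0, "rz": 0, "gripper": 1}, {"tx": 0, "ty": 0, "tz": -0.08, "rx": 0, "ry": 0, "rz": 0, "gripper": 1}, {"tx": 0, "ty": 0, "tz": -0.08, "rx": 0, "ry": 0, "rz": 0, "gripper": 1}, {"tx": 0, "ty": 0, "tz": -0.08, "rx": 0, "ry": 0, "rz": 0, "gripper": 1}, {"tx": 0, "ty": 0, "tz": -0.04, "rx": 0, "ry": 0, "rz": 0, "gripper": 1}, {"tx": 0, "ty": 0, "tz": 0, "rx": 0, "ry": 0, "rz": 0.15, "gripper": 1}, {"tx": 0, "ty": 0, "tz": 0, "rx": 0, "ry": 0, "rz": 0, "gripper": 1}]}}

```text
time_s: 4.82
ee_pos: [538.7, 214.3, 174.1]
ee_rot: [180.0, -0.0, 177.8]
force: [0.3, 0.3, -2.3]
gripper_width: 51.4
gripper_force: 35.0
```

{"name": "send_rows", "arguments": {"motion": [{"tx": 0, "ty": 0, "tz": 0, "rx": 0, "ry": 0, "rz": 0.195, "gripper": 1}, {"tx": 0, "ty": 0, "tz": 0, "rx": 0, "ry": 0, "rz": 0.195, "gripper": 1}, {"tx": -0.014, "ty": -0.049, "tz": 0, "rx": 0, "ry": 0, "rz": 0.195, "gripper": 1}, {"tx": -0.029, "ty": -0.098, "tz": 0, "rx": 0, "ry": 0, "rz": 0, "gripper": 1}, {"tx": -0.029, "ty": -0.098, "tz": 0, "rx": 0, "ry": 0, "rz": 0, "gripper": 1}, {"tx": -0.029, "ty": -0.098, "tz": 0, "rx": 0, "ry": 0, "rz": 0, "gripper": 1}, {"tx": -0.029, "ty": -0.098, "tz": 0, "rx": 0, "ry": 0, "rz": 0, "gripper": 1}, {"tx": -0.029, "ty": -0.098, "tz": 0, "rx": 0, "ry": 0, "rz": 0, "gripper": 1}, {"tx": -0.029, "ty": -0.098, "tz": 0, "rx": 0, "ry": 0, "rz": 0, "gripper": 1}, {"tx": -0.029, "ty": -0.098, "tz": 0, "rx": 0, "ry": 0, "rz": 0, "gripper": 1}, {"tx": -0.029, "ty": -0.098, "tz": 0, "rx": 0, "ry": 0, "rz": 0, "gripper": 1}, {"tx": -0.014, "ty": -0.049, "tz": 0, "rx": 0, "ry": 0, "rz": 0, "gripper": 1}]}}

```text
time_s: 6.32
ee_pos: [513.7, -247.0, 173.2]
ee_rot: [180.0, -0.1, 160.1]
force: [0.1, 1.2, -2.5]
gripper_width: 51.4
gripper_force: 35.0
```

{"name": "send_rows", "arguments": {"motion": [{"tx": 0, "ty": 0, "tz": 0, "rx": 0, "ry": 0, "rz": 0, "gripper": 1}, {"tx": 0, "ty": 0, "tz": 0, "rx": 0, "ry": 0, "rz": 0, "gripper": 1}, {"tx": 0, "ty": 0, "tz": 0, "rx": 0, "ry": 0, "rz": 0, "gripper": 1}]}}

```text
time_s: 6.7
ee_pos: [514.4, -243.5, 173.8]
ee_rot: [180.0, -0.0, 160.3]
force: [0.1, 0.1, -1.8]
gripper_width: 51.8
gripper_force: 35.0
```

```bash
python3 - <<'E'
from h import *
from workcell import env
import pickle
s=env.state();print(s["time_s"],s["ee_pos"],s["ee_rot"],s["force"])
d={n:env.grab_frame(n) for n in("wrist","scene","top")};pickle.dump((s,d),open("w3.pkl","wb"))
a=np.radians(-19.8);u=np.array([np.cos(a),np.sin(a),0])
P=[np.array([511.5,-245,0])+k*52*u+[0,0,z] for k in(1,-1) for z in(36,81)]
for n in("wrist","scene"): print(n,proj(cam(d[n],s),P).round(1).tolist())
w=d["wrist"]["frame"];cv2.imwrite("pics/w3.png",w[:,:,::-1])
# bar holes in hand from the wrist: plane of bar top
E
```

```text
6.7 [ 514.36618349 -243.5479761   173.79538549] [ 1.79970871e+02 -3.45976758e-02  1.60273485e+02] [ 0.10455219  0.09359301 -1.79810469]
wrist [[256.9, 224.6], [256.8, 242.3], [256.9, 134.6], [256.8, 139.5]]
scene [[165.5, 319.0], [160.0, 312.9], [144.8, 271.9], [138.7, 263.8]]
```

View pics/w3.png

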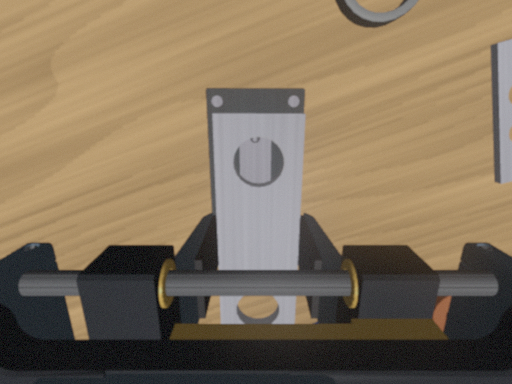

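The wrist view shows the bar in hand, with its far hole at (259,161). The pin tip shows through it at about (255,139), and the jig screws are at (217,101) and (294,101).

```bash
python3 - <<'E'
from h import *
import pickle
s,d=pickle.load(open("w3.pkl","rb"));c=cam(d["wrist"],s)
w=d["wrist"]["frame"]
cv2.imwrite("pics/w3c.png",cv2.resize(w[80:340,200:312][:,:,::-1],None,fx=3,fy=2.3))
t=s["ee_pos"]
a=np.radians(s["ee_rot"][2]);R=np.array([[np.cos(a),np.sin(a)],[np.sin(a),-np.cos(a)]])
loc=lambda p:((p[:,:2]-t[:2])@R).round(1).tolist()
z=t[2]-4.5+10
print("hole, tool xy",loc(ray(c,[[259,161],[258,308]],z)))
print("tip, screws",loc(ray(c,[[255,139]],81)),loc(ray(c,[[217,101],[294,101]],12)))
print("nominal jig centre",loc(np.array([[511.5,-245,0]])))
E
```

```text
hole, tool xy [[53.0, -0.6], [-50.0, -1.2]]
tip, screws [[54.7, -3.9]] [[88.7, -46.7], [88.6, 38.9]]
nominal jig centre [[2.2, -2.3]]
```

View pics/w3c.png

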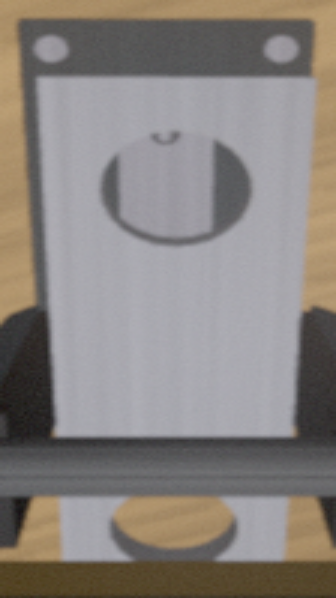

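{"name": "send_rows", "arguments": {"motion": [{"tx": 0.002, "ty": -0.005, "tz": 0.03, "rx": 0, "ry": 0, "rz": 0, "gripper": 1}, {"tx": 0, "ty": 0, "tz": 0.06, "rx": 0, "ry": 0, "rz": 0, "gripper": 1}, {"tx": 0, "ty": 0, "tz": 0.04, "rx": 0, "ry": 0, "rz": 0, "gripper": 1}, {"tx": 0, "ty": 0, "tz": 0.02, "rx": 0, "ry": 0, "rz": 0, "gripper": 1}, {"tx": 0, "ty": 0, "tz": 0, "rx": 0, "ry": 0, "rz": 0, "gripper": 1}, {"tx": 0, "ty": 0, "tz": 0, "rx": 0, "ry": 0, "rz": 0, "gripper": 1}]}}

```text
time_s: 7.6
ee_pos: [513.1, -247.1, 99.6]
ee_rot: [-180.0, 0.1, 160.2]
force: [-0.1, 0.9, -1.9]
gripper_width: 51.6
gripper_force: 35.0
```

```bash
python3 - <<'E'
from h import *
from workcell import env
s=env.state();d={n:env.grab_frame(n)["frame"] for n in("wrist","scene")}
print(s["ee_pos"],s["ee_rot"])
a=cv2.resize(d["wrist"][80:340,190:322],None,fx=2.2,fy=2.2);b=cv2.resize(d["scene"][220:370,80:230],None,fx=3.2,fy=3.2)
o=np.zeros((572,780,3),np.uint8);o[:a.shape[0],:a.shape[1]]=a;o[:480,300:780]=b
cv2.imwrite("pics/w4.png",o[:,:,::-1])
E
```

```text
[ 513.11554586 -247.06042582   99.58465895] [-1.79994089e+02  8.88647410e-02  1.60179138e+02]
```

View pics/w4.png

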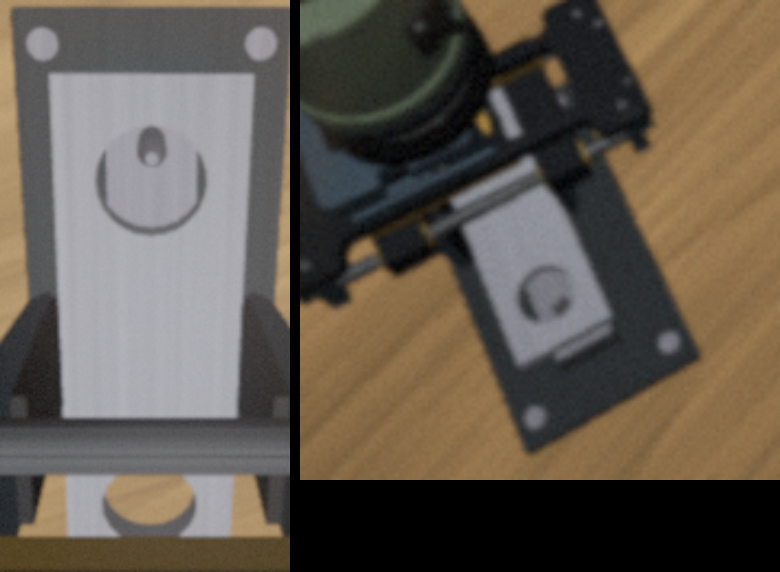

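The wrist crop shows the pin tip at crop (152,158) inside the hole centred at (151,180). I'll check the parallax numerically before lowering.

```bash
python3 - <<'E'
from h import *
from workcell import env
s=env.state();c=cam(env.grab_frame("wrist"),s);t=s["ee_pos"]
a=np.radians(s["ee_rot"][2]);R=np.array([[np.cos(a),np.sin(a)],[np.sin(a),-np.cos(a)]])
for p,z in(((259.1,151.8),81),((258.6,161.8),t[2]+5.5)): print(((ray(c,p,z)[0,:2]-t[:2])@R).round(1))
E
```

```text
[54.5 -0.4]
[52.5 -0.8]
```

{"name": "send_rows", "arguments": {"motion": [{"tx": 0.003, "ty": 0, "tz": 0.01, "rx": 0, "ry": 0, "rz": 0, "gripper": 1}, {"tx": 0, "ty": 0, "tz": 0.02, "rx": 0, "ry": 0, "rz": 0, "gripper": 1}, {"tx": 0, "ty": 0, "tz": 0.02, "rx": 0, "ry": 0, "rz": 0, "gripper": 1}, {"tx": 0, "ty": 0, "tz": 0.02, "rx": 0, "ry": 0, "rz": 0, "gripper": 1}, {"tx": 0, "ty": 0, "tz": 0.02, "rx": 0, "ry": 0, "rz": 0, "gripper": 1}, {"tx": 0, "ty": 0, "tz": 0.01, "rx": 0, "ry": 0, "rz": 0, "gripper": 1}, {"tx": 0, "ty": 0, "tz": 0.006, "rx": 0, "ry": 0, "rz": 0, "gripper": 1}, {"tx": 0, "ty": 0, "tz": 0, "rx": 0, "ry": 0, "rz": 0, "gripper": 1}, {"tx": 0, "ty": 0, "tz": 0, "rx": 0, "ry": 0, "rz": 0, "gripper": 1}]}}

```text
time_s: 8.88
ee_pos: [511.4, -246.4, 46.3]
ee_rot: [-180.0, 0.0, 160.2]
force: [0.3, 1.3, -2.4]
gripper_width: 51.4
gripper_force: 35.0
```

{"name": "send_rows", "arguments": {"motion": [{"tx": 0, "ty": 0, "tz": 0.003, "rx": 0, "ry": 0, "rz": 0, "gripper": 1}, {"tx": 0, "ty": 0, "tz": 0.003, "rx": 0, "ry": 0, "rz": 0, "gripper": 1}, {"tx": 0, "ty": 0, "tz": 0.002, "rx": 0, "ry": 0, "rz": 0, "gripper": 1}, {"tx": 0, "ty": 0, "tz": 0, "rx": 0, "ry": 0, "rz": 0, "gripper": 1}, {"tx": 0, "ty": 0, "tz": 0, "rx": 0, "ry": 0, "rz": 0, "gripper": 1}]}}

```text
time_s: 9.5
ee_pos: [511.2, -246.3, 41.9]
ee_rot: [180.0, -0.0, 160.2]
force: [-0.3, 0.0, -1.7]
gripper_width: 51.3
gripper_force: 35.0
```

Still no contact force, so I'm lowering in 0.5 mm steps.

{"name": "send_rows", "arguments": {"motion": [{"tx": 0, "ty": 0, "tz": 0.001, "rx": 0, "ry": 0, "rz": 0, "gripper": 1}, {"tx": 0, "ty": 0, "tz": 0.001, "rx": 0, "ry": 0, "rz": 0, "gripper": 1}, {"tx": 0, "ty": 0, "tz": 0, "rx": 0, "ry": 0, "rz": 0, "gripper": 1}, {"tx": 0, "ty": 0, "tz": 0, "rx": 0, "ry": 0, "rz": 0, "gripper": 1}]}}

```text
time_s: 10.0
ee_pos: [511.1, -246.3, 40.9]
ee_rot: [180.0, 0.0, 160.2]
force: [0.3, 0.1, -1.7]
gripper_width: 51.7
gripper_force: 35.0
```

{"name": "send_rows", "arguments": {"motion": [{"tx": 0, "ty": 0, "tz": 0.001, "rx": 0, "ry": 0, "rz": 0, "gripper": 1}, {"tx": 0, "ty": 0, "tz": 0, "rx": 0, "ry": 0, "rz": 0, "gripper": 1}, {"tx": 0, "ty": 0, "tz": 0, "rx": 0, "ry": 0, "rz": 0, "gripper": 1}]}}

```text
time_s: 10.38
ee_pos: [511.1, -246.3, 40.4]
ee_rot: [180.0, -0.0, 160.2]
force: [-0.8, -0.5, -1.2]
gripper_width: 51.4
gripper_force: 35.0
```

{"name": "send_rows", "arguments": {"motion": [{"tx": 0, "ty": 0, "tz": 0.001, "rx": 0, "ry": 0, "rz": 0, "gripper": 1}, {"tx": 0, "ty": 0, "tz": 0, "rx": 0, "ry": 0, "rz": 0, "gripper": 1}, {"tx": 0, "ty": 0, "tz": 0, "rx": 0, "ry": 0, "rz": 0, "gripper": 1}]}}

```text
time_s: 10.75
ee_pos: [511.2, -246.3, 40.2]
ee_rot: [180.0, 0.0, 160.2]
force: [-0.3, 1.2, 2.5]
gripper_width: 51.3
gripper_force: 35.0
```

{"name": "send_rows", "arguments": {"motion": [{"tx": 0, "ty": 0, "tz": 0.001, "rx": 0, "ry": 0, "rz": 0, "gripper": 1}, {"tx": 0, "ty": 0, "tz": 0, "rx": 0, "ry": 0, "rz": 0, "gripper": 1}, {"tx": 0, "ty": 0, "tz": 0, "rx": 0, "ry": 0, "rz": 0, "gripper": 1}]}}

```text
time_s: 11.12
ee_pos: [511.2, -246.3, 40.2]
ee_rot: [180.0, 0.0, 160.2]
force: [-1.9, 1.0, 5.1]
gripper_width: 51.7
gripper_force: 35.0
```

The force has risen to about 5 N, so the bar is seated. I'll release and retreat straight up.

{"name": "send_rows", "arguments": {"motion": [{"tx": 0, "ty": 0, "tz": 0, "rx": 0, "ry": 0, "rz": 0, "gripper": -1}, {"tx": 0, "ty": 0, "tz": 0, "rx": 0, "ry": 0, "rz": 0, "gripper": -1}, {"tx": 0, "ty": 0, "tz": 0, "rx": 0, "ry": 0, "rz": 0, "gripper": -1}, {"tx": 0, "ty": 0, "tz": 0, "rx": 0, "ry": 0, "rz": 0, "gripper": -1}, {"tx": 0, "ty": 0, "tz": 0, "rx": 0, "ry": 0, "rz": 0, "gripper": -1}, {"tx": 0, "ty": 0, "tz": 0, "rx": 0, "ry": 0, "rz": 0, "gripper": -1}]}}

```text
time_s: 11.88
ee_pos: [511.2, -246.3, 39.4]
ee_rot: [180.0, -0.0, 160.2]
force: [-0.0, 0.4, 0.3]
gripper_width: 91.0
gripper_force: 0.0
```

{"name": "send_rows", "arguments": {"motion": [{"tx": 0, "ty": 0, "tz": -0.02, "rx": 0, "ry": 0, "rz": 0, "gripper": -1}, {"tx": 0, "ty": 0, "tz": -0.06, "rx": 0, "ry": 0, "rz": 0, "gripper": -1}, {"tx": 0, "ty": 0, "tz": -0.1, "rx": 0, "ry": 0, "rz": 0, "gripper": -1}, {"tx": 0, "ty": 0, "tz": -0.1, "rx": 0, "ry": 0, "rz": 0, "gripper": -1}, {"tx": -0.08, "ty": 0, "tz": 0, "rx": 0, "ry": 0, "rz": 0, "gripper": -1}, {"tx": 0, "ty": 0, "tz": 0, "rx": 0, "ry": 0, "rz": 0, "gripper": -1}, {"tx": 0, "ty": 0, "tz": 0, "rx": 0, "ry": 0, "rz": 0, "gripper": -1}]}}

```text
time_s: 12.75
ee_pos: [548.0, -259.5, 179.2]
ee_rot: [180.0, -0.1, 160.2]
force: [-0.8, -0.2, -0.6]
gripper_width: 91.3
gripper_force: 0.0
```

```bash
python3 - <<'E'
from h import *
from workcell import env
w=env.grab_frame("wrist")["frame"];b=env.grab_frame("scene")["frame"]
o=np.zeros((560,790,3),np.uint8);o[:288,:384]=cv2.resize(w,(384,288));o[:400,390:790]=cv2.resize(b[210:370,70:230],(400,400))
o[288:,:362]=cv2.resize(b,(362,272));cv2.imwrite("pics/w5.png",o[:,:,::-1])
E
```

```text
(no output)
```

View pics/w5.png

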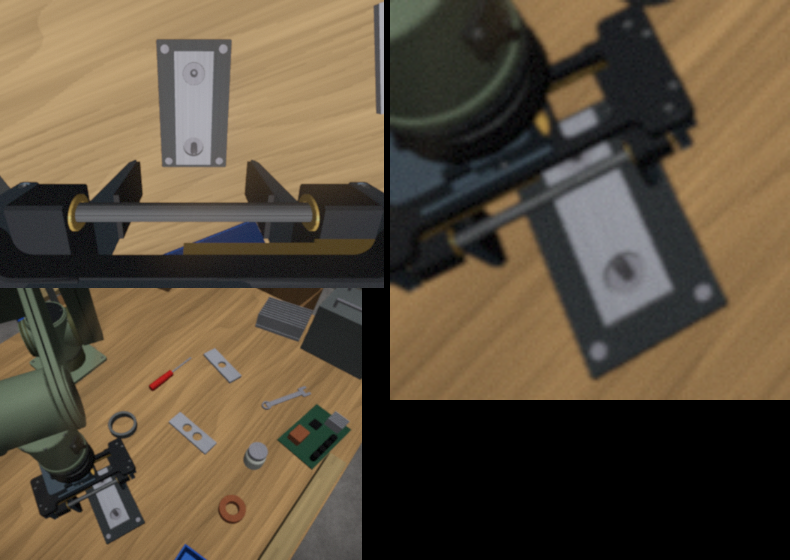

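The wrist inset shows a pin through each hole, at (194,73) and (194,147), and the bar lying flat on the core. The other two bars have not moved.

```bash
python3 -c "
from workcell import env
print(env.job_done())"
```

```text
the job is handed in; nothing more can be done
None
```

The wide bar lies flat on the jig's core stack with a pin through each hole; the arm is clear, the other two bars were left where they lay, and the job was handed in at about 13 s.

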